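Set the busbar jig on by one hole

TASK

Set the angle jig for the next batch: hook a fingertip under the top of the red pull ring, lift the spring pin out of its hole, swing the yellow arm one hole towards the orange post, and let the pin drop fully home there. Do not grip the ring between the fingers or force it, and leave the tools and stock lying about where they are.

Things in the scene. Friction and masses are not known exactly. Their poses are not given: they have to be found in the camera images.
- jig: blue base plate 320 mm wide, fixed. Origin: on the arm's vertical pivot axis, table height; the plate spans x -200..50, y -160..160 mm, 12 mm thick. -x runs from the pivot along the middle of the quadrant, roughly to the robot; +y is its left seen from the robot. Steel quadrant on it, top 26 mm up: five 12 mm holes, 150 mm from the pivot, 18 degrees apart, the middle one on -x
- swing_arm (a joint): yellow arm about the pivot, rad: 0 = pin at the middle hole (start), positive = pin end to the jig's +y; holes at -0.628, -0.314, 0, 0.314, 0.628. Flat bar 34 mm wide, top 38 mm above the table, pin at its robot end 150 mm from the pivot, fence (top 68 mm) beyond the pivot. Turns with about 0.1 N m, stays where left
- index_pin (a joint): lift of the spring pin, m: 0 = home in a hole, clear of the hole at 0.012, stroke ends at 0.024. Spring force down 6 N at home, 9 N at the top. Let go between holes, the round-tipped pin rests on the quadrant at about 0.0115 and springs home once the arm brings it within about 3 mm of a hole's middle
- ring_top (a point): middle of the underside of the red ring's top bar, 110 mm above the table with the pin home. The ring stands upright and rigid on the pin; its opening, 56 wide and 44 mm high, hangs below this point and is free on both sides; bars 11 mm thick. Axes: x through the opening, level, towards the pivot; y along the bar; z up. Below the ring a 22 mm barrel on the arm, top 52 mm above the table
- orange_post: the orange post, 22 mm across, 45 mm high, origin at its foot on the jig's base plate, beside one end of the quadrant; it tells which way to swing. On the jig's left or right from run to run
- white_post: the white post, of the same size, at the other end of the quadrant
- hammer: a claw hammer with a 280 mm wooden handle, loose on the table, to be left alone
- screwdriver: a 200 mm screwdriver with a green handle, loose on the table, to be left alone
- busbar: a flat aluminium bar 300 x 40 x 6 mm, its middle sleeved in orange, lying between the robot and the jig, loose on the table, to be left alone
- sleeve_roll: an orange roll of sleeve lying flat, 100 mm across and 30 mm high, loose on the table, to be left alone
- tub: an open clear tub 110 x 90 x 50 mm, loose on the table, to be left alone
- reel_cap: a black plastic disc 60 mm across and 20 mm high, loose on the table, to be left alone

How it is judged:
By the outcome, as a careful person would: the job done as asked, in the order asked, and still so for the second after the job is handed in, with the robot touching nothing.
It also fails if it takes over 40 s, if anything falls off the work surface, if the arm or the gripper's body presses on something with over 40 N, if the wrist force passes 120 N, or if a joint passes its speed limit or range.

ROBOT

A 6-joint arm with a two-finger parallel gripper is mounted at the origin on the work surface. World frame = base frame: x ahead of the robot, y to its left, z up, the work surface at z = 0. Lengths are in mm, angles in degrees, forces in N, time in s.
With the tool pointing down it reaches from about 250 to 850 mm from the base axis. Payload 12.5 kg.
Tool frame: the origin (TCP) lies at the very end of the fingers, on their centre line; the grasp point (between the pads) lies 19 mm behind it; z points along the fingers, y is the line along which they close (so a half turn about z gives the same grasp; the last joint's range is limited). The gripper opens to 93 mm and grips with 3 to 60 N. Pads are 15 mm wide; open, the fingers measure 128 mm over their backs; the gripper's body (75 mm by 188 mm) begins 65 mm behind the grasp point.
Start: joints at [-78.186, 20.094, 94.641, -0, 65.266, -4.847], TCP at [157.715, -526.887, 218.633] pointing down, gripper open.
Joint ranges: [-157.81, 157.81], [-45, 120.19], [0.68, 151.7], [-89.99, 269.99], [4.06, 180], [-164.3, 164.3]. Speed limits (degrees/s): [127.2, 127.2, 159.86, 180, 180, 180].

INTERFACE

Orientations are given as a 3x3 rotation matrix whose columns are the frame's x, y, z axes.
In Python, from bench import get_obs, grab_frame, get_calibration, finish_job gives the robot as it stands. The module is installed in compiled form; this text tells all that it offers.
- The arm moves only by the shell command python3 -m pendant 'ROWS' [FORCE]. ROWS is a JSON object of lists of equal length, an entry for each row: "translation": the shift along the tool's x, y, z in units of 100 mm (1.0 is 100 mm), a list of three; "angular": the turn, a rotation vector about the tool's x, y, z in units of 360 degrees (1.0 is 360 degrees), a list of three; "gripper": the closure, from 0 (fully open) to 1 (shut). In form: {"translation": [[dx, dy, dz], ...], "angular": [[wx, wy, wz], ...], "gripper": [gripper, ...]}. A call has 1 to 20 rows; each row is the pose to reach, as a shift and turn from the pose commanded when the call began, along the tool's axes at that moment, turning the shorter way round; what a row does not reach only later rows make up. A row lasts 1/12 s, in which the tool goes at most 41.7 mm and 7.16 degrees, less where a joint would pass 70% of its speed; a pose out of reach is approached as far as the arm can. A call with a number of a shift or a turn outside -1 to 1 is refused whole. A call with a gripper value outside its range is refused whole. The fingers move at their own pace and stop on an object; FORCE is the grip in N (left out, the last holds). Time passes only in rows, so rows that repeat a pose let the fingers close. It gives the time, the measured TCP pose, the force, the opening and the grip force at its end, in the units of the state.
- get_obs(): the state, without advancing time (a new reading comes with each control period).
- grab_frame(name): name is "side" or "top"; returns (picture, depth): 400x640x3 uint8, blue, green, red; 400x640 float32, mm along the optical axis (not along the pixel's ray), 0 where there is no reading.
- get_calibration(name): a dict with "camera_matrix" (3x3 intrinsics, pixels), "dist" ([k1, k2, p1, p2, k3] as OpenCV has them; the pictures are not rectified), "rvec" (rotation vector, rad) and "tvec" (3), from world to camera coordinates, as OpenCV has them. Camera axes: x right, y down, z forward; pixel columns grow to the right and rows downward; lengths in mm; the calibration is good to about 2 mm. A picture is of the moment at which its call begins. get_calibration takes no time and is no camera call.
- finish_job(): hands the job in; it is judged then, once.
The state is a dict: "t": time; "q": joint angles; "qd": joint speeds; "effort": joint torques, N m; "tool_pos": TCP position; "ee_rot": TCP orientation; "contact_force": force on the tool from outside, world axes, zero at the start; "wrist_torque": the same for the moment, N m; "finger_gap": finger opening in mm; "gripper_force": force on a finger pad.
Only numpy, scipy, OpenCV 4.12 (cv2) and the standard library are available. Lean on these libraries where they do the work, as an engineer would, in place of code of your own. Each camera call takes 0.05 s, during which the arm holds its last target. There are 200 camera calls.

## Working session

There is one attempt and no reset: what is moved stays moved. The work goes in short steps, Python scripts to look and compute and a shell command to move; the robot and the scene stay as the last step left them, time stands still between calls to the robot, and variables do not carry over. Pictures are saved under pics/ and viewed, at most 10 in all, crops included, and the job is handed in when it is done.

```bash
mkdir -p pics
cat > h.py <<'E'
import numpy as np, cv2
from bench import *
def snap(n):
    im,d=grab_frame(n); np.savez(f'/tmp/{n}.npz',im=im,d=d); return im,d
def load(n):
    z=np.load(f'/tmp/{n}.npz'); return z['im'],z['d']
def cam(n):
    c=get_calibration(n); K=np.array(c['camera_matrix'],float);D=np.array(c['dist'],float)
    R=cv2.Rodrigues(np.array(c['rvec'],float))[0];t=np.array(c['tvec'],float).ravel();return K,D,R,t
def pts(n,uv,dep=None,z=None):
    K,D,R,t=cam(n); uv=np.array(uv,float).reshape(-1,1,2)
    r=cv2.undistortPoints(uv,K,D).reshape(-1,2); r=np.c_[r,np.ones(len(r))]
    if dep is not None: return (r*np.array(dep).reshape(-1,1)-t)@R
    C=-R.T@t; w=r@R; return C+w*((z-C[2])/w[:,2])[:,None]
def maskpts(n,m,d):
    v,u=np.nonzero(m&(d>0)); return pts(n,np.c_[u,v],d[v,u])
def hsv(im): return cv2.cvtColor(im,cv2.COLOR_BGR2HSV)
E
python3 - <<'E'
from h import *
for n in('top','side'):
    im,d=snap(n); cv2.imwrite(f'pics/{n}0.png',im); K,D,R,t=cam(n); print(n,K[0,0],-R.T@t,R[2])
o=get_obs();print(o)
E
```

```text
top 375.96040832604797 [ 349.54119995  -41.26363799 1205.11188969] [ 0.18065641  0.01037918 -0.9834915 ]
side 398.632084136839 [376.46251243 982.7901904  730.56206259] [ 0.13196085 -0.84037707 -0.52569261]
{'t': 0.1, 'q': array([-7.81854352e+01,  2.01218830e+01,  9.46729822e+01, -6.29735171e-04,
        6.52653483e+01, -4.84729224e+00]), 'qd': array([ 0.04344104, -0.07736958, -0.15622595, -0.06029891,  0.11230115,
        0.04858789]), 'effort': array([ 1.49430092e-03, -4.98030245e+01, -2.85702181e+01,  7.00975629e-02,
        2.38619320e-02, -3.42901285e-05]), 'tool_pos': array([ 157.65537209, -526.59814749,  218.15121179]), 'ee_rot': array([[ 9.58012273e-01,  2.86727107e-01, -2.24942280e-04],
       [ 2.86727184e-01, -9.58011726e-01,  1.02661603e-03],
       [ 7.88613009e-05, -1.04800782e-03, -9.99999448e-01]]), 'contact_force': array([-0.01548172, -0.06102441,  0.72513199]), 'wrist_torque': array([0.01787503, 0.03736589, 0.03493327]), 'gripper_force': 0.0, 'finger_gap': 92.87574135167894}
```

View pics/top0.png

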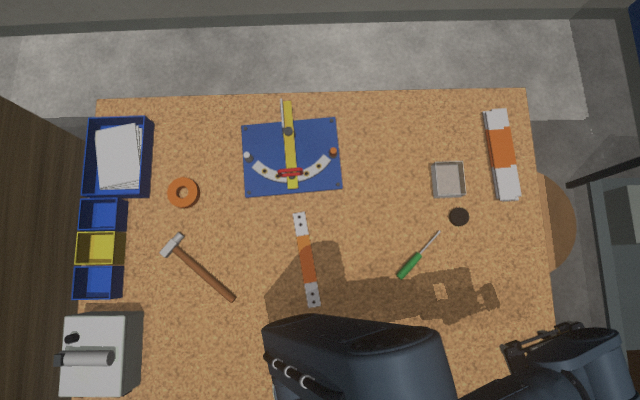

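View pics/side0.png

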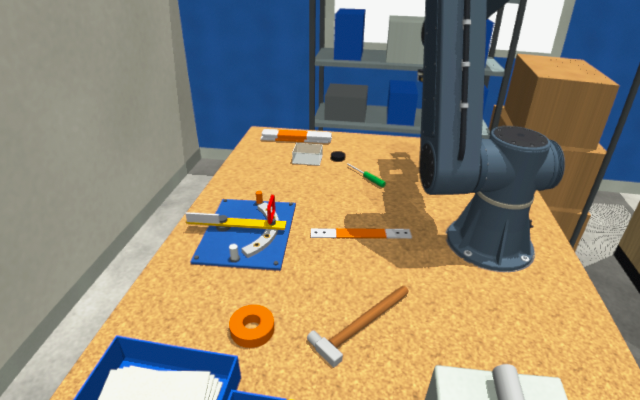

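The orange post is right of the jig at (333,151) in the top view, so the swing is towards jig −y (−0.314). The ring is at about (290,172), and the side view shows it upright at (271,208).

Run:
```python
from h import *
def comp(m,u,v):
    n,l,s,c=cv2.connectedComponentsWithStats(m.astype(np.uint8)); 
    i=min(range(1,n),key=lambda i:np.hypot(*(c[i]-[u,v])) if s[i,4]>15 else 1e9); return l==i,s[i],c[i]
for n,reg in (('top',(230,345,90,205)),('side',(180,300,180,275))):
    im,d=load(n); H=hsv(im); h,s,v=[H[...,i].astype(int) for i in range(3)]
    box=np.zeros(h.shape,bool); box[reg[2]:reg[3],reg[0]:reg[1]]=1
    red=box&((h<4)|(h>174))&(s>150)&(v>60)
    org=box&(h>=5)&(h<17)&(s>170)&(v>100)
    yel=box&(h>22)&(h<34)&(s>150)&(v>90)
    blu=box&(h>105)&(h<125)&(s>120)
    for k,m in(('red',red),('org',org),('yel',yel),('blu',blu)):
        p=maskpts(n,m,d); print(n,k,m.sum(),np.percentile(p,[1,50,99],axis=0).round(0).tolist())
    if n=='top':
        g=maskpts(n,blu,d); g=g[abs(g[:,2]-12)<6]
        r=cv2.minAreaRect(g[:,:2].astype(np.float32)); print(r)
        y=maskpts(n,yel,d); y=y[abs(y[:,2]-38)<8]; print('arm',cv2.minAreaRect(y[:,:2].astype(np.float32)),len(y))
    p=maskpts(n,red,d); v_,u_=np.nonzero(red&(d>0)); print(u_.min(),u_.max(),v_.min(),v_.max())
    t=p[p[:,2]>p[:,2].max()-14]; print(t.mean(0),cv2.minAreaRect(t[:,:2].astype(np.float32)))
    # red bar top ray cast
    cr=im[reg[2]:reg[3],reg[0]:reg[1]]; cv2.imwrite(f'pics/{n}c.png',cv2.resize(cr,None,fx=5,fy=5,interpolation=cv2.INTER_CUBIC))
```

```text
top red 106 [[635.0, 26.0, 62.0], [640.0, 60.0, 117.0], [645.0, 94.0, 125.0]]
top org 4 [[653.0, -80.0, 40.0], [718.0, -75.0, 55.0], [725.0, 71.0, 57.0]]
top yel 512 [[606.0, 47.0, 33.0], [748.0, 68.0, 38.0], [896.0, 84.0, 44.0]]
top blu 4725 [[592.0, -90.0, 7.0], [732.0, 50.0, 12.0], [839.0, 221.0, 18.0]]
((716.0774536132812, 66.52146911621094), (246.27316284179688, 314.43731689453125), 3.8241934776306152)
arm ((751.037841796875, 68.51924896240234), (295.1559753417969, 29.73158073425293), 3.8049514293670654) 510
278 301 168 175
[639.97828939  59.12322409 119.46180896] ((640.1104125976562, 59.91301727294922), (9.568704605102539, 69.20858001708984), 3.266288995742798)
side red 140 [[635.0, 29.0, 64.0], [640.0, 75.0, 92.0], [647.0, 100.0, 123.0]]
side org 100 [[637.0, -154.0, -1.0], [715.0, -66.0, 48.0], [756.0, 99.0, 123.0]]
side yel 554 [[604.0, 47.0, 31.0], [709.0, 74.0, 39.0], [884.0, 94.0, 43.0]]
side blu 3670 [[589.0, -84.0, 8.0], [730.0, 123.0, 13.0], [837.0, 230.0, 17.0]]
267 274 196 223
[640.08904953  72.87463509 119.18450293] ((641.0645751953125, 69.63818359375), (9.935174942016602, 60.38338851928711), 1.690063238143921)
```

View pics/topc.png

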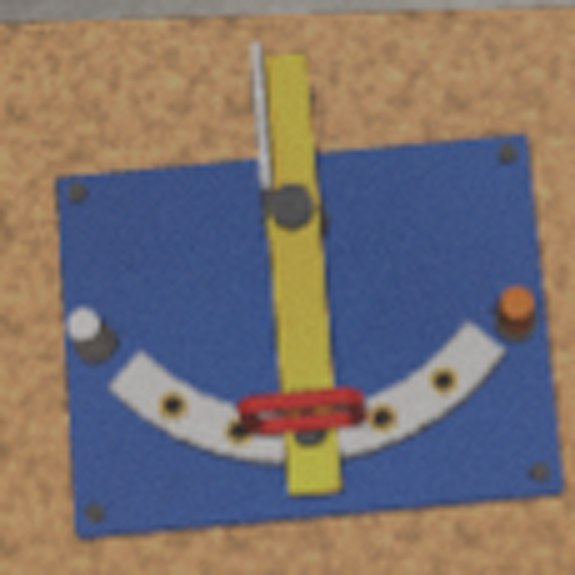

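View pics/sidec.png

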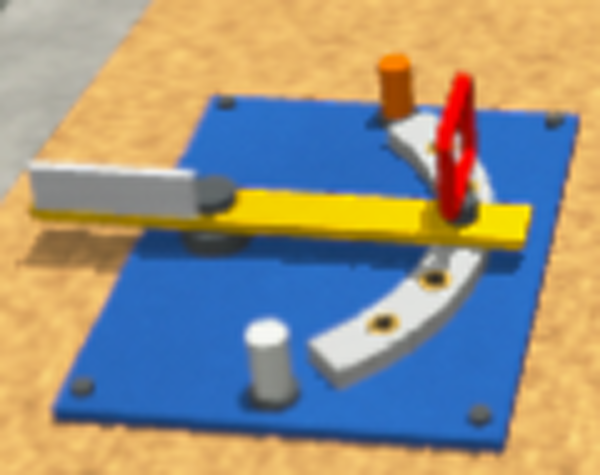

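Jig yaw is about 3.8°, the pivot about (791, 71) and ring_top about (640.5, 61, 110). This agrees with the plate, arm and ring measured in both views. I'll raise and bring the arm over, watching the joints.

```bash
python3 -m pendant '{"translation":[[0.3,-0.3,-0.2],[0.6,-0.6,-0.4],[0.8,-0.8,-0.7],[1,-1,-0.9],[1,-1,-0.9]],"angular":[[0,0,0],[0,0,0],[0,0,0],[0,0,0],[0,0,0]],"gripper":[0.3,1,1,1,1]}' 10; python3 -c "from h import *;o=get_obs();print(o['q'].round(2),o['tool_pos'])"
python3 -m pendant '{"translation":[[0.3,-0.3,-0.2],[0.6,-0.6,-0.4],[0.8,-0.8,-0.7],[1,-1,-0.9],[1,-1,-0.9]],"angular":[[0,0,0],[0,0,0],[0,0,0],[0,0,0],[0,0,0]],"gripper":[1,1,1,1,1]}'; python3 -c "from h import *;o=get_obs();print(o['q'].round(2),o['tool_pos'])"
```

```text
t: 0.52
tool_pos: [227.0, -400.1, 312.8]
ee_rot: [[0.957, 0.289, 0.003], [0.289, -0.957, -0.005], [0.002, 0.005, -1.0]]
contact_force: [-1.3, 0.1, 1.2]
finger_gap: 64.3
gripper_force: 0.0
[-6.627e+01  5.200e+00  9.993e+01  5.000e-02  7.455e+01  6.920e+00] [ 226.9782978  -400.14882869  312.82936956]
t: 0.93
tool_pos: [294.0, -275.7, 402.5]
ee_rot: [[0.957, 0.289, 0.004], [0.289, -0.957, -0.004], [0.003, 0.005, -1.0]]
contact_force: [-0.5, -0.1, 0.5]
finger_gap: 30.5
gripper_force: 0.0
[-4.982e+01 -4.260e+00  9.739e+01  6.000e-02  8.654e+01  2.335e+01] [ 294.01550161 -275.69108868  402.54375985]
```

```bash
python3 -m pendant '{"translation":[[0,-0.3,0],[0,-0.6,0],[0,-0.8,0],[0,-1,-0.1],[0,-1,-0.2],[0,-1,-0.2]],"angular":[[0.015,0,0],[0.03,0,0],[0.045,0,0],[0.065,0,0],[0.08,0,0],[0.08,0,0]],"gripper":[1,1,1,1,1,1]}'
cat > k.py <<'E'
import numpy as np
from scipy.spatial.transform import Rotation as Ro
from scipy.optimize import least_squares
def fk(q,p):
    A,F,L,H,off,a0,E,s4=p; q=np.radians(q)
    r1=Ro.from_euler('z',q[0]).as_matrix(); r2=Ro.from_euler('y',q[1]).as_matrix(); r3=Ro.from_euler('y',q[1]+q[2]).as_matrix()
    w=Ro.from_euler('z',s4*q[3]).as_matrix()@Ro.from_euler('y',q[4]).as_matrix()@Ro.from_euler('z',q[5]+np.pi/2).as_matrix()
    R=r1@r3@w
    pos=r1@(np.array([a0,off,H])+r2@[0,0,A]+r3@np.array([E,0,F]))+R@[0,0,L]
    return pos,R
E
python3 -c "
from h import *; from k import *
o=get_obs();q=o['q'];print(q.round(2),o['tool_pos'],o['ee_rot'].round(3),sep='\n')
for s in(1,-1):
  print(fk(q,[434,433,300,290,46.6,0,0,s])[1].round(3))
D=[([-78.1854,20.1219,94.6730,0,65.265,-4.847],[157.655,-526.598,218.15]),([-66.27,5.2,99.93,.05,74.55,6.92],[226.978,-400.149,312.829]),([-49.82,-4.26,97.39,.06,86.54,23.35],[294.015,-275.691,402.544]),(q,o['tool_pos'])]
for s in (1,-1):
  f=lambda x:np.concatenate([fk(a,[x[0],x[1],x[2],x[3],x[4],0,0,s])[0]-b for a,b in D])
  r=least_squares(f,[434,433,300,290,46]);print(s,r.x.round(1),r.fun.round(1))
"
```

```text
t: 1.43
tool_pos: [263.4, -183.2, 417.9]
ee_rot: [[0.958, 0.249, -0.14], [0.286, -0.837, 0.467], [-0.001, -0.487, -0.873]]
contact_force: [-0.3, -1.0, -0.8]
finger_gap: 0.7
gripper_force: 0.0
[-52.13   0.13  95.79  10.9  111.2   22.78]
[ 263.41459074 -183.24378795  417.93916025]
[[ 0.958  0.249 -0.14 ]
 [ 0.286 -0.837  0.467]
 [-0.001 -0.487 -0.873]]
[[ 0.958  0.249 -0.14 ]
 [ 0.286 -0.837  0.467]
 [-0.001 -0.487 -0.873]]
[[ 0.894  0.159 -0.418]
 [ 0.281 -0.926  0.25 ]
 [-0.347 -0.341 -0.873]]
1 [451.2 432.  274.6 250.8  46.6] [ 0.   0.6  0.5  0.8 -1.6 -0.1 -0.4  0.8 -0.  -0.5 -0.  -0.4]
-1 [477.9 421.6 202.8 152.8  67.9] [ 20.8   5.1   3.8  16.7  14.1   3.1   7.2  23.9   1.  -36.4 -56.3  -7.9]
```

```bash
cat >> k.py <<'E'
P=[451.2,432,274.6,250.8,46.6,0,0,1]
yaw=np.radians(3.8); piv=np.array([790.9,71.5,0])
def pose(a,back,z,tilt=15,sgn=1):
    "TCP: tool forward along arm at angle a, bar-plane offset back (mm, + = beyond ring), height z"
    th=yaw-a; f=np.array([np.cos(th),np.sin(th),0]); t=np.radians(tilt)
    zt=f*np.cos(t)-np.array([0,0,np.sin(t)]); yt=sgn*np.cross([0,0,1],f); xt=np.cross(yt,zt)
    return piv-f*150+f*back+[0,0,z], np.c_[xt,yt,zt]
def ik(pos,R,q0):
    f=lambda q:np.r_[(fk(q,P)[0]-pos)/100,Ro.from_matrix(fk(q,P)[1].T@R).as_rotvec()]
    r=least_squares(f,q0,bounds=([-157,-44,1,-89,5,-164],[157,120,151,269,179,164])); return r.x,np.abs(r.fun).max()
def delta(p0,R0,p1,R1): 
    return (R0.T@(p1-p0)/100).round(3).tolist(), (Ro.from_matrix(R0.T@R1).as_rotvec()/2/np.pi).round(4).tolist()
E
python3 - <<'E'
from h import *; from k import *
o=get_obs(); q=o['q']
for s in(1,-1):
    for b in(-90,15):
        qt,e=ik(*pose(0,b,92,sgn=s),[5,50,125,180,80,90*s]); print(s,b,qt.round(1),e)
qt,e=ik(*pose(0,-110,120,sgn=1),[5,50,125,180,80,90])
p0,R0=o['tool_pos'],o['ee_rot']
N=8
for i in range(1,N+1):
    p1,R1=fk(q+(qt-q)*i/N,P); print((q+(qt-q)*i/N).round(0),p1.round(0),delta(p0,R0,p1,R1)); p0,R0=p1,R1
E
```

```text
1 -90 [ -1.7  40.3 140.5 174.5  75.8  89.9] 6.361224863087162e-10
1 15 [ -0.2  42.1 126.  175.6  63.1  90.9] 1.7053025658242404e-15
-1 -90 [ -1.7  40.3 140.5 174.5  75.8 -90.1] 6.405288659484755e-10
-1 15 [ -0.2  42.1 126.  175.6  63.1 -89.1] 4.547473508864641e-15
[-46.   4. 102.  31. 107.  31.] [349. -96. 386.] ([1.065, -0.36, 0.571], [0.0399, 0.0339, 0.0007])
[-40.   9. 108.  52. 102.  40.] [418. -12. 379.] ([0.798, -0.38, 0.643], [0.0449, 0.0297, 0.0176])
[-33.  13. 114.  72.  97.  48.] [476.  52. 384.] ([0.543, -0.261, 0.627], [0.0444, 0.0263, 0.0336])
[-27.  17. 120.  92.  92.  56.] [527.  90. 381.] ([0.377, -0.036, 0.508], [0.0395, 0.0258, 0.0462])
[-21.  22. 126. 113.  88.  65.] [567. 104. 353.] ([0.356, 0.213, 0.29], [0.033, 0.0287, 0.0536])
[-15.  26. 132. 133.  83.  73.] [589. 100. 296.] ([0.491, 0.376, 0.006], [0.0283, 0.0344, 0.0549])
[ -8.  30. 138. 154.  78.  82.] [580.  82. 212.] ([0.724, 0.35, -0.287], [0.028, 0.0401, 0.0506])
[ -2.  34. 144. 174.  74.  90.] [531.  54. 120.] ([0.939, 0.096, -0.524], [0.0329, 0.0426, 0.0423])
```

```bash
cat > plan.py <<'E'
from h import *; from k import *; import sys
def go(back,z,N,a=0,tilt=15):
    o=get_obs(); q=o['q']; qt,e=ik(*pose(a,back,z,tilt),[5,50,125,180,80,90]); p0,R0=o['tool_pos'],o['ee_rot']
    print('t',o['t'],q.round(1),qt.round(1),e)
    for i in range(1,N+1):
        p1,R1=fk(q+(qt-q)*i/N,P); print(p1.round(0),delta(p0,R0,p1,R1)); p0,R0=p1,R1
go(*[float(x) for x in sys.argv[1:3]],int(sys.argv[3]))
E
python3 plan.py -60 125 8
```

```text
t 1.4333 [-5.210e+01  1.000e-01  9.580e+01  1.090e+01  1.112e+02  2.280e+01] [ -1.2  34.3 137.5 174.8  66.8  90.8] 7.105427357601002e-15
[ 355. -100.  388.] ([1.115, -0.318, 0.52], [0.036, 0.036, 0.0001])
[432. -19. 384.] ([0.862, -0.365, 0.612], [0.042, 0.032, 0.0171])
[497.  44. 390.] ([0.602, -0.271, 0.622], [0.0422, 0.0282, 0.0333])
[553.  81. 389.] ([0.416, -0.059, 0.531], [0.0379, 0.0268, 0.0464])
[599.  95. 364.] ([0.371, 0.197, 0.34], [0.0317, 0.0288, 0.0546])
[626.  93. 307.] ([0.491, 0.386, 0.08], [0.0269, 0.0336, 0.0571])
[623.  79. 222.] ([0.729, 0.398, -0.198], [0.0263, 0.0391, 0.0541])
[581.  58. 125.] ([0.973, 0.179, -0.43], [0.0309, 0.0417, 0.0474])
```

```bash
python3 -m pendant '{"translation":[[0.33,-0.1,0.17],[0.66,-0.2,0.34],[1,-0.3,0.5],[1,-0.3,0.5]],"angular":[[0.012,0.012,0],[0.024,0.024,0],[0.036,0.036,0],[0.036,0.036,0]],"gripper":[1,1,1,1]}' | grep t:
python3 -m pendant '{"translation":[[0.29,-0.12,0.2],[0.58,-0.24,0.4],[0.9,-0.36,0.6],[0.9,-0.36,0.6]],"angular":[[0.014,0.011,0.006],[0.028,0.022,0.012],[0.042,0.032,0.017],[0.042,0.032,0.017]],"gripper":[1,1,1,1]}' |grep t:
python3 -m pendant '{"translation":[[0.2,-0.09,0.2],[0.4,-0.18,0.4],[0.6,-0.27,0.62],[0.6,-0.27,0.62]],"angular":[[0.014,0.01,0.011],[0.028,0.019,0.022],[0.042,0.028,0.033],[0.042,0.028,0.033]],"gripper":[1,1,1,1]}'
python3 plan.py -60 125 5
```

```text
t: 1.77
ee_rot: [[0.971, 0.235, 0.028], [0.151, -0.705, 0.693], [0.183, -0.669, -0.72]]
t: 2.1
ee_rot: [[0.973, 0.155, 0.171], [-0.071, -0.503, 0.861], [0.22, -0.85, -0.478]]
t: 2.43
tool_pos: [490.0, 40.2, 390.5]
ee_rot: [[0.948, 0.017, 0.318], [-0.306, -0.226, 0.925], [0.088, -0.974, -0.209]]
contact_force: [0.6, -0.2, 0.5]
finger_gap: 0.4
gripper_force: 0.0
t 2.4333 [-34.2  14.  110.8  71.4  95.2  47.6] [ -1.2  34.3 137.5 174.8  66.8  90.8] 7.105427357601002e-15
[554.  73. 384.] ([0.506, -0.003, 0.517], [0.0381, 0.0271, 0.0457])
[600.  89. 360.] ([0.357, 0.187, 0.366], [0.0318, 0.0289, 0.0544])
[627.  89. 305.] ([0.468, 0.389, 0.097], [0.0269, 0.0337, 0.0572])
[623.  77. 222.] ([0.708, 0.412, -0.192], [0.0262, 0.0391, 0.0545])
[581.  58. 125.] ([0.96, 0.197, -0.434], [0.0308, 0.0419, 0.0478])
```

Tracks the model well; I'll continue with the next four segments and stop before the last.

```bash
python3 -m pendant '{"translation":[[0.17,0,0.17],[0.34,0,0.34],[0.51,0,0.52],[0.51,0,0.52],[0.51,0,0.52]],"angular":[[0.012,0.009,0.015],[0.024,0.018,0.03],[0.038,0.027,0.046],[0.038,0.027,0.046],[0.038,0.027,0.046]],"gripper":[1,1,1,1,1]}' | grep t:
python3 -m pendant '{"translation":[[0.12,0.06,0.12],[0.24,0.12,0.24],[0.36,0.19,0.36],[0.36,0.19,0.36],[0.36,0.19,0.36]],"angular":[[0.01,0.009,0.018],[0.02,0.018,0.036],[0.032,0.029,0.054],[0.032,0.029,0.054],[0.032,0.029,0.054]],"gripper":[1,1,1,1,1]}' |grep t:
python3 -m pendant '{"translation":[[0.15,0.13,0.03],[0.3,0.26,0.06],[0.47,0.39,0.1],[0.47,0.39,0.1],[0.47,0.39,0.1]],"angular":[[0.009,0.011,0.019],[0.018,0.022,0.038],[0.027,0.034,0.057],[0.027,0.034,0.057],[0.027,0.034,0.057]],"gripper":[1,1,1,1,1]}'
python3 plan.py -60 125 2
```

```text
t: 2.85
ee_rot: [[0.862, -0.147, 0.486], [-0.476, 0.1, 0.874], [-0.177, -0.984, 0.016]]
t: 3.27
ee_rot: [[0.679, -0.293, 0.673], [-0.531, 0.437, 0.726], [-0.507, -0.85, 0.141]]
t: 3.68
tool_pos: [627.2, 87.4, 307.0]
ee_rot: [[0.397, -0.357, 0.846], [-0.454, 0.724, 0.519], [-0.798, -0.59, 0.125]]
contact_force: [-0.5, -0.8, 0.8]
finger_gap: -0.0
gripper_force: 0.0
t 3.6833 [-14.9  29.3 124.7 132.9  79.2  72.4] [ -1.2  34.3 137.5 174.8  66.8  90.8] 7.105427357601002e-15
[630.  75. 214.] ([0.811, 0.445, -0.156], [0.026, 0.0397, 0.0548])
[581.  58. 125.] ([0.876, 0.227, -0.494], [0.0307, 0.042, 0.0489])
```

```bash
python3 -m pendant '{"translation":[[0.27,0.15,-0.05],[0.54,0.3,-0.1],[0.81,0.445,-0.16],[0.81,0.445,-0.16],[0.81,0.445,-0.16]],"angular":[[0.009,0.013,0.018],[0.018,0.026,0.036],[0.026,0.04,0.055],[0.026,0.04,0.055],[0.026,0.04,0.055]],"gripper":[1,1,1,1,1]}' | grep t:
python3 -m pendant '{"translation":[[0.29,0.08,-0.16],[0.58,0.15,-0.33],[0.87,0.23,-0.49],[0.87,0.23,-0.49],[0.87,0.23,-0.49]],"angular":[[0.01,0.014,0.016],[0.02,0.028,0.032],[0.031,0.042,0.049],[0.031,0.042,0.049],[0.031,0.042,0.049]],"gripper":[1,1,1,1,1]}'
python3 - <<'E'
from h import *; from k import *
o=get_obs();print(o['q'].round(1),o['qd'].round(1))
for b,z in((-60,92),(-40,92),(15,92)): print(delta(o['tool_pos'],o['ee_rot'],*pose(0,b,z)))
im,d=snap('side'); cv2.imwrite('pics/s1.png',cv2.resize(im[120:280,160:460],None,fx=2.6,fy=2.6))
im,d=snap('top'); cv2.imwrite('pics/t1.png',im)
E
```

```text
t: 4.1
ee_rot: [[0.054, -0.286, 0.957], [-0.269, 0.918, 0.29], [-0.962, -0.273, -0.027]]
t: 4.52
tool_pos: [582.6, 58.6, 127.0]
ee_rot: [[-0.256, -0.065, 0.964], [-0.017, 0.998, 0.063], [-0.967, 0.0, -0.257]]
contact_force: [0.9, -0.5, 1.5]
finger_gap: 0.5
gripper_force: 0.0
[ -1.   38.9 134.7 175.1  68.8  90.6] [-1.9  0.2 -1.  -5.9  7.  -4. ]
([0.341, -0.01, 0.077], [-0.0002, 0.0004, -0.0001])
([0.29, -0.009, 0.271], [-0.0002, 0.0004, -0.0001])
([0.149, -0.009, 0.802], [-0.0002, 0.0004, -0.0001])
```

View pics/s1.png

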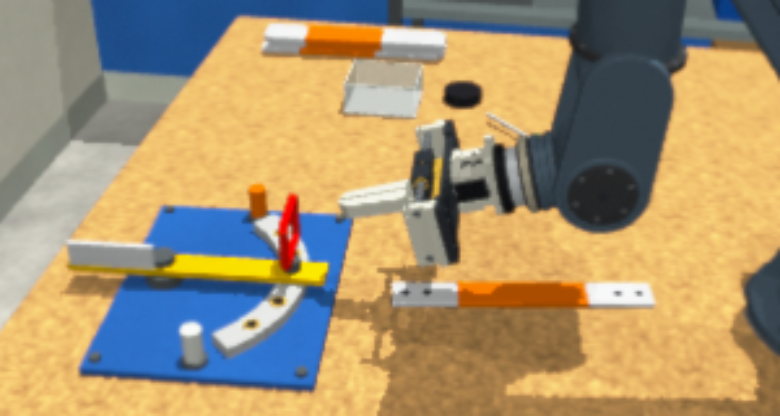

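The gripper is level in front of the ring, tilted 15° down, and the wrist clears the table and busbar. Lowering it and sliding the closed fingertips through the opening.

```bash
python3 -m pendant '{"translation":[[0.15,0,0.03],[0.34,-0.01,0.08],[0.32,-0.01,0.17],[0.29,-0.01,0.27],[0.26,-0.01,0.39],[0.23,-0.01,0.51],[0.19,-0.01,0.63],[0.16,-0.01,0.75],[0.14,-0.01,0.83],[0.14,-0.01,0.83],[0.14,-0.01,0.83]],"angular":[[0,0,0],[0,0,0],[0,0,0],[0,0,0],[0,0,0],[0,0,0],[0,0,0],[0,0,0],[0,0,0],[0,0,0],[0,0,0]],"gripper":[1,1,1,1,1,1,1,1,1,1,1]}'
python3 - <<'E'
from h import *
o=get_obs();print(o['q'].round(1))
im,d=snap('side'); a=cv2.resize(im[170:270,200:340],None,fx=5,fy=5,interpolation=cv2.INTER_CUBIC)
im,d=snap('top'); b=cv2.resize(im[130:210,240:350],None,fx=5,fy=5,interpolation=cv2.INTER_CUBIC)
cv2.imwrite('pics/s2.png',cv2.resize(np.vstack([a[:,:550],b[:, :550]]),None,fx=.66,fy=.66))
E
```

```text
t: 5.53
tool_pos: [658.2, 61.4, 91.0]
ee_rot: [[-0.258, -0.062, 0.964], [-0.015, 0.998, 0.061], [-0.966, 0.001, -0.258]]
contact_force: [-0.5, -0.3, 0.3]
finger_gap: 0.5
gripper_force: 0.0
[ -0.3  45.5 123.6 175.8  64.2  90.9]
```

View pics/s2.png

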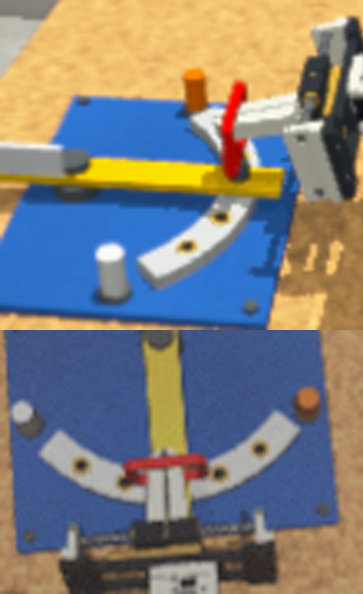

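Both fingertips are centred in the ring opening with no contact. Lifting in stages and watching the force.

```bash
python3 -m pendant '{"translation":[[-0.04,0,-0.01],[-0.08,0,-0.021],[-0.097,0,-0.026],[-0.097,0,-0.026]],"angular":[[0,0,0],[0,0,0],[0,0,0],[0,0,0]],"gripper":[1,1,1,1]}' |egrep 'pos|force'
python3 -m pendant '{"translation":[[-0.03,0,-0.008],[-0.06,0,-0.016],[-0.06,0,-0.016],[-0.06,0,-0.016]],"angular":[[0,0,0],[0,0,0],[0,0,0],[0,0,0]],"gripper":[1,1,1,1]}'|egrep 'pos|force'
python3 - <<'E'
from h import *
for n,reg in (('top',(230,345,90,205)),('side',(180,300,170,275))):
    im,d=snap(n); H=hsv(im); h,s,v=[H[...,i].astype(int) for i in range(3)]
    box=np.zeros(h.shape,bool); box[reg[2]:reg[3],reg[0]:reg[1]]=1
    red=box&((h<4)|(h>174))&(s>150)&(v>60)
    p=maskpts(n,red,d); v_,u_=np.nonzero(red&(d>0)); print(n,u_.min(),u_.max(),v_.min(),v_.max(),np.percentile(p,[2,50,95],axis=0).round(1).tolist())
E
```

```text
tool_pos: [657.1, 61.6, 99.6]
contact_force: [1.1, -0.3, -6.8]
gripper_force: 3.3
tool_pos: [657.3, 61.7, 105.9]
contact_force: [-0.6, -1.3, -7.6]
gripper_force: 4.0
top 277 301 167 175 [[634.9, 26.4, 74.9], [640.1, 60.1, 128.9], [645.0, 90.4, 133.8]]
side 267 274 193 220 [[635.2, 37.5, 74.3], [639.3, 88.6, 109.8], [643.8, 100.0, 132.6]]
```

```bash
python3 -m pendant '{"translation":[[-0.03,0,-0.008],[-0.06,0,-0.016],[-0.077,0,-0.021],[-0.077,0,-0.021],[-0.077,0,-0.021]],"angular":[[0,0,0],[0,0,0],[0,0,0],[0,0,0],[0,0,0]],"gripper":[1,1,1,1,1]}'|egrep 't:|pos|force'
cat > look.py <<'E'
from h import *
for n,reg in (('top',(230,345,90,205)),('side',(180,300,170,275))):
    im,d=snap(n); H=hsv(im); h,s,v=[H[...,i].astype(int) for i in range(3)]
    box=np.zeros(h.shape,bool); box[reg[2]:reg[3],reg[0]:reg[1]]=1
    red=box&((h<4)|(h>174))&(s>150)&(v>60)
    p=maskpts(n,red,d); v_,u_=np.nonzero(red&(d>0)); print(n,u_.min(),u_.max(),v_.min(),v_.max(),np.percentile(p,[2,50,95],axis=0).round(1).tolist())
    yel=box&(h>22)&(h<34)&(s>150)&(v>90); y=maskpts(n,yel,d); y=y[abs(y[:,2]-38)<8]; print('arm',cv2.minAreaRect(y[:,:2].astype(np.float32)))
E
python3 look.py
python3 - <<'E'
from h import *; from k import *
o=get_obs(); p,R=o['tool_pos'],o['ee_rot']; print(o['t'],p)
for a in np.radians([-4.5,-9,-13.5,-18,-19]):
    q=piv+Ro.from_euler('z',-a).apply(p-piv); R1=Ro.from_euler('z',-a).as_matrix()@R
    print(round(np.degrees(a),1),delta(p,R,q,R1),ik(q,R1,o['q'])[0].round(0))
E
```

```text
t: 6.82
tool_pos: [657.4, 61.7, 114.1]
ee_rot: [[-0.26, -0.062, 0.964], [-0.014, 0.998, 0.06], [-0.965, 0.002, -0.261]]
contact_force: [-3.2, -0.5, -9.5]
gripper_force: 4.9
top 277 301 166 174 [[634.9, 24.5, 82.3], [640.1, 56.3, 137.3], [645.5, 92.0, 140.8]]
arm ((765.3251953125, 69.19609832763672), (267.5663757324219, 29.653736114501953), 3.6814677715301514)
side 267 274 190 218 [[635.1, 37.3, 83.3], [639.2, 89.0, 114.5], [643.9, 99.0, 140.3]]
arm ((748.7718505859375, 70.06950378417969), (293.0997009277344, 38.18195724487305), 4.413366317749023)
6.9167 [657.46689685  61.63957236 113.9636671 ]
-4.5 ([-0.002, -0.105, 0.005], [-0.0121, 0.0, -0.0033]) [ -5.  39. 126. 166.  60.  94.]
-9.0 ([-0.005, -0.209, 0.018], [-0.0241, 0.0001, -0.0065]) [ -9.  39. 125. 156.  61.  97.]
-13.5 ([-0.011, -0.312, 0.039], [-0.0362, 0.0001, -0.0098]) [-13.  39. 124. 146.  61. 100.]
-18.0 ([-0.019, -0.413, 0.068], [-0.0483, 0.0001, -0.013]) [-17.  40. 122. 137.  61. 103.]
-19.0 ([-0.021, -0.435, 0.075], [-0.051, 0.0001, -0.0138]) [-17.  40. 121. 135.  61. 104.]
```

Pin is up about 17 mm at about 9 N. Now I'll swing 18° about the pivot towards the orange post.

```bash
python3 -m pendant '{"translation":[[0,-0.035,0.001],[-0.001,-0.07,0.003],[-0.002,-0.105,0.005],[-0.003,-0.14,0.009],[-0.004,-0.175,0.013],[-0.005,-0.209,0.018],[-0.007,-0.244,0.025],[-0.009,-0.278,0.032],[-0.011,-0.312,0.039],[-0.014,-0.346,0.049],[-0.016,-0.38,0.058],[-0.019,-0.413,0.068],[-0.019,-0.413,0.068],[-0.019,-0.413,0.068]],"angular":[[-0.004,0,-0.0011],[-0.008,0,-0.0022],[-0.0121,0,-0.0033],[-0.0161,0,-0.0044],[-0.0201,0,-0.0055],[-0.0241,0,-0.0065],[-0.0281,0,-0.0076],[-0.0322,0,-0.0087],[-0.0362,0,-0.0098],[-0.0402,0,-0.0108],[-0.0443,0,-0.0119],[-0.0483,0,-0.013],[-0.0483,0,-0.013],[-0.0483,0,-0.013]],"gripper":[1,1,1,1,1,1,1,1,1,1,1,1,1,1]}'
python3 look.py
python3 - <<'E'
from h import *
a=cv2.resize(load('side')[0][165:275,190:330],None,fx=5,fy=5,interpolation=cv2.INTER_CUBIC)
b=cv2.resize(load('top')[0][90:210,230:350],None,fx=5,fy=5,interpolation=cv2.INTER_CUBIC)
cv2.imwrite('pics/s3.png',cv2.resize(np.hstack([a[:550],b[:550]]),None,fx=.61,fy=.61))
E
```

```text
t: 8.08
tool_pos: [667.1, 20.1, 113.8]
ee_rot: [[-0.243, -0.367, 0.898], [-0.093, 0.93, 0.355], [-0.966, 0.003, -0.26]]
contact_force: [-4.1, -2.8, -9.3]
finger_gap: 0.5
gripper_force: 5.2
top 294 315 160 173 [[636.0, -17.3, 55.3], [650.8, 17.9, 137.0], [663.4, 41.9, 140.4]]
arm ((790.9835815429688, 71.29708862304688), (216.9711456298828, 29.56926918029785), 22.51950454711914)
side 269 274 182 209 [[636.9, -1.4, 84.3], [642.8, 46.9, 126.3], [658.8, 51.8, 140.4]]
arm ((754.809814453125, 57.832427978515625), (297.43231201171875, 37.84307098388672), 22.018512725830078)
```

View pics/s3.png

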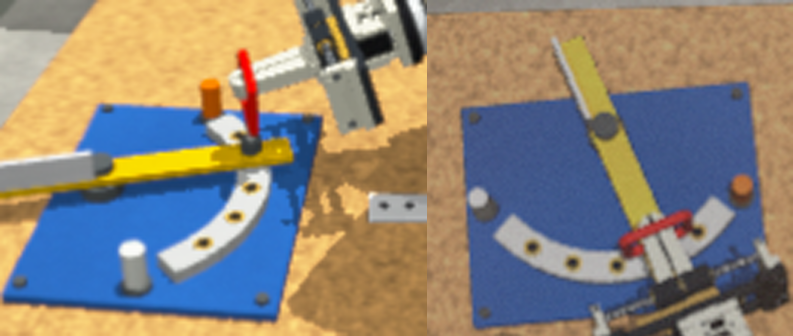

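The arm has swung to about 18° and the pin is over the next hole. Lowering so it drops in.

```bash
python3 -m pendant '{"translation":[[0.03,0,0.008],[0.06,0,0.016],[0.1,0,0.027],[0.1,0,0.027],[0.1,0,0.027]],"angular":[[0,0,0],[0,0,0],[0,0,0],[0,0,0],[0,0,0]],"gripper":[1,1,1,1,1]}'|egrep 't:|pos|force'
python3 -m pendant '{"translation":[[0.03,0,0.008],[0.06,0,0.016],[0.09,0,0.024],[0.125,0,0.033],[0.125,0,0.033],[0.125,0,0.033]],"angular":[[0,0,0],[0,0,0],[0,0,0],[0,0,0],[0,0,0],[0,0,0]],"gripper":[1,1,1,1,1,1]}'|egrep 't:|pos|force'
python3 look.py
```

```text
t: 8.6
tool_pos: [667.0, 20.7, 103.4]
ee_rot: [[-0.243, -0.367, 0.898], [-0.093, 0.93, 0.355], [-0.966, 0.003, -0.26]]
contact_force: [-6.9, -3.3, -8.3]
gripper_force: 4.7
t: 9.1
tool_pos: [668.0, 20.8, 91.9]
ee_rot: [[-0.239, -0.367, 0.899], [-0.093, 0.93, 0.355], [-0.966, 0.001, -0.257]]
contact_force: [0.1, 0.3, 0.1]
gripper_force: 0.0
top 294 315 161 174 [[634.2, -16.9, 49.5], [650.2, 19.1, 118.6], [663.3, 43.8, 122.3]]
arm ((786.3983154296875, 69.04270935058594), (225.75387573242188, 29.22959327697754), 21.29836654663086)
side 269 274 188 214 [[636.1, 0.5, 63.5], [642.4, 47.2, 107.7], [658.9, 52.0, 122.3]]
arm ((754.400146484375, 59.06835174560547), (296.64056396484375, 38.024715423583984), 22.607744216918945)
```

The spring force held below the quadrant-rest height (7 mm lift), and the ring top is back at its home height, so the pin is home. Withdrawing straight back.

```bash
python3 -m pendant '{"translation":[[0.025,0,-0.097],[0.05,0,-0.193],[0.077,0,-0.29],[0.103,0,-0.387],[0.155,0,-0.58],[0.206,0,-0.773],[0.206,0,-0.773],[0.206,0,-0.773]],"angular":[[0,0,0],[0,0,0],[0,0,0],[0,0,0],[0,0,0],[0,0,0],[0,0,0],[0,0,0]],"gripper":[1,1,1,1,1,1,1,1]}'
python3 look.py
python3 - <<'E'
from h import *
a=cv2.resize(load('side')[0][165:275,190:330],None,fx=5,fy=5,interpolation=cv2.INTER_CUBIC)
b=cv2.resize(load('top')[0][90:210,230:350],None,fx=5,fy=5,interpolation=cv2.INTER_CUBIC)
cv2.imwrite('pics/s4.png',cv2.resize(np.hstack([a[:550],b[:550]]),None,fx=.61,fy=.61))
E
```

```text
t: 9.87
tool_pos: [592.1, -9.4, 90.9]
ee_rot: [[-0.243, -0.365, 0.899], [-0.092, 0.931, 0.354], [-0.966, 0.003, -0.26]]
contact_force: [0.1, -1.0, -0.3]
finger_gap: 0.6
gripper_force: 0.0
top 294 315 161 174 [[635.9, -16.5, 41.4], [650.6, 16.0, 115.7], [662.5, 43.5, 122.1]]
arm ((753.869140625, 55.99677276611328), (294.7074890136719, 28.810144424438477), 21.323720932006836)
side 269 274 188 214 [[636.9, -11.1, 63.6], [643.9, 46.7, 99.7], [663.1, 52.2, 122.3]]
arm ((755.14599609375, 56.94151306152344), (297.99774169921875, 41.95522689819336), 21.31968879699707)
```

View pics/s4.png

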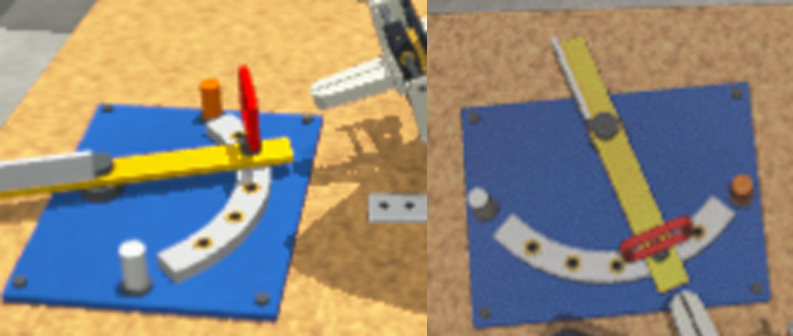

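The ring is at its home height, the arm at about 17.5–18°, the fingers are clear and nothing else has moved.

```bash
python3 -c "from bench import finish_job;print(finish_job())"
```

```text
the job is handed in; nothing more can be done
None
```

The pin was lifted by its ring, the yellow arm swung one hole (about 18°) towards the orange post, and the pin dropped home there; the gripper is clear, and the job was handed in at about 10 s.

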